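Start and clamp the knob of a bonding jig

ROBOT

A 7-joint arm with a two-finger parallel gripper is mounted at the origin on the work surface. World frame = base frame: x ahead of the robot, y to its left, z up, the work surface at z = 0. Lengths are in m, angles in rad, forces in N, time in s.
With the tool pointing down it reaches from about 0.4 to 0.9 m from the base axis. Payload 5.5 kg.
Tool frame: the origin (TCP) lies midway between the tips of the shut fingers; the grasp point (between the pads) lies 19 mm behind it; y points along the fingers, x is the direction in which the jaws open and shut, and the axes are right-handed (so a half turn about y gives the same grasp; the last joint's range is limited). The gripper opens to 85 mm and grips with 20 to 120 N. Pads are 22 mm wide; open, the fingers measure 114 mm over their backs; the gripper's body (76 mm by 85 mm) begins 54 mm behind the grasp point. The pads swing forward as they close: fully open they stand 13 mm farther back than shut.
Start: joints at [-1.015, 0.501, -0.427, 1.55, 0.221, 1.138, -0.21], TCP at [0.188, 0.622, 0.231] pointing down, gripper open.
Joint ranges: [-2.88, 2.88], [-0.31, 2.03], [-1.54, 1.56], [0.2, 2.42], [-1.41, 4.55], [0.19, 2.02], [-2.57, 2.57]. Speed limits (rad/s): [2.57, 2.57, 3.14, 3.14, 3.14, 3.14, 3.14].

INTERFACE

Orientations are given as a unit quaternion [w, x, y, z].
In Python, from bench import r, optics gives the robot as it stands. The module is installed in compiled form; this text tells all that it offers.
- The arm moves only by the tool servo_tool, never from a script. Its argument "moves" is a list of rows, each an object of numbers: "gripper": the closure, from -1 (fully open) to 1 (shut); "dx", "dy", "dz": the shift along the tool's x, y, z in m; "ax", "ay", "az": the turn, a rotation vector about the tool's x, y, z in rad. A call has exactly 10 rows; each row shifts and turns the commanded pose from where the row before left it, along the tool's axes as they then stand; what a row does not reach is not made up. A row lasts 1/10 s, in which the tool goes at most 50 mm and 8.59 degrees, less where a joint would pass 70% of its speed; a pose out of reach is approached as far as the arm can. A call is refused whole if a number of a shift passes 0.05 or a number of a turn 0.15, either way. A call with a gripper value outside its range is refused whole. The fingers move at their own pace and stop on an object; "force" is the grip in N (left out, the last holds). Time passes only in rows, so rows that do not move let the fingers close, or fill a call up. It gives the time, the measured TCP pose, the force and the opening at its end, in the units of the state.
- r.read_state(): the state, without advancing time (a new reading comes with each control period).
- optics.capture(name): name is "scene" or "side" or "wrist"; returns a dict with "color" (420x560x3 uint8, red, green, blue), "mtx" (3x3 intrinsics, pixels), "R" (3x3) and "t" (3): a world point X has camera coordinates R X + t; the wrist camera has in their place "T_tool_cam" (4x4, takes a point from camera to tool coordinates, whose origin is the TCP and whose axes are the tool frame's). Camera axes: x right, y down, z forward; pixel columns grow to the right and rows downward; lengths in m; the calibration is good to about 2 mm. A picture is of the moment at which its call begins: read the wrist's pose just before it. There is no depth.
- r.job_done(): hands the job in, once; it reports no verdict.
Trained networks look in a picture, given as the dict that the camera call returned (one of the last four; its "shot" number tells which), for a name from the list of things; names that differ only in an ending like _2 or _b are one class to them, and where a whole thing is asked for, a point or a joint stands for the part that bears it (a point fixed in the world has none). Each returns a list of dicts, best first, with "score" (0 to 1); they miss things now and then, are a little off and sometimes report something else, mostly with a low value. They report only what shows in the picture. A call takes as long as a camera call. They do not tell look-alikes from the thing itself.
- optics.search_frame(picture, name): "centre" ([x, y, z] in m, in the coordinates of the camera as it stood for that picture, good to about 4 mm: the middle of the surface that is visible of it).
- optics.trace(picture, name): "region" (420x560 bool, what is visible of it).
The state is a dict: "clock": time; "qpos": joint angles; "qvel": joint speeds; "effort": joint torques, N m; "eef_pos": TCP position; "ee_rot": TCP orientation; "force": force on the tool from outside, world axes, zero at the start; "moment": the same for the moment, N m; "grip_width": finger opening in m.
Only numpy, scipy, OpenCV 4.12 (cv2) and the standard library are available. Lean on these libraries where they do the work, as an engineer would, in place of code of your own. Each camera call takes 0.05 s, during which the arm holds its last target. There are 200 camera calls.

TASK

Fit the black clamp knob to the stud of the bonding jig: set it upright on the thread and, pressing lightly, turn it backwards (anticlockwise from above) until it drops with a click into the start of the thread, then turn it forwards (clockwise) until it has pushed the sprung brass collar down about 3 mm. Press no harder than fingertips would, never force the thread or bottom the collar, leave everything else on the bench alone, and let go of the knob.

Things in the scene. Friction and masses are not known exactly. Their poses are not given: they have to be found in the camera images.
- knob: Clamp knob: black, fluted, round, 52 mm across its twelve grip flats (a flat faces its x axis, then every 30 degrees), 38 mm high, 140 g, upright on the bench. Origin: centre of the underside; z up its axis. A 21 mm bore runs through the top 18 mm; the 36 mm wide recess below it, 20 mm deep, is open downwards.
- knob_grip (a point): On the knob's axis 24 mm above its underside, the height to grip its sides. Inside the recess are three inward steel thread lugs, 3.2 mm thick, centred 4 mm above the underside, 120 degrees apart, one below the white mark on the knob's top (its x axis). Let go on the thread, the knob stays where it is.
- jig: Bonding jig, fixed to the bench: round blue base 150 mm across, on it a castellated aluminium coupling ring 128 mm wide, top 60 mm above the bench, with a steel pressure plate, a brass-topped sprung collar 42 mm wide, and an upright steel stud in the middle. Origin: centre of the underside, on the stud axis, at bench height; z up.
- stud_tip (a point): Coned tip of the jig's stud, on its axis, 105 mm above the bench. The stud's core is 18 mm thick.
- thread_top (a point): On the stud axis 78 mm above the bench, where the thread begins: right-hand, three-start, 31 mm across, 24 mm of travel per turn (3.8 mm per radian). The ridges are 8 mm apart, 2.6 mm thick, with 2 mm axial play for the lugs, and have rounded upper ends 120 degrees apart; where round the axis is not given, unrelated to the jig's yaw, and must be felt.
- rest_high (a point): On the stud axis 75.5 mm above the bench: the height of the knob's underside when its lugs rest on the very ends of the ridges. Set down, it rests 67.5 to 75.5 mm up; turned anticlockwise it climbs to here, then drops 8 mm as the lugs pass the ends (the click, within 120 degrees). Turned clockwise from there the lugs go under the ridges and draw it down.
- collar (a joint): How far the sprung brass collar under the knob is pressed down, in m: 0 with its top at rest 66 mm above the bench, 0.006 bottomed; about 3 N per mm. The knob meets it some 50 to 75 degrees clockwise of the click; 3 mm is wanted once let go (1.8 to 4.5 mm will do), 30 to 60 degrees more. A knob held down by hand springs up on release by as much as the 2 mm play.
- coupling_a: loose castellated aluminium coupling ring, 128 mm across, 50 mm high, standing on the bench; leave alone (origin: centre of its underside)
- coupling_b: another loose coupling ring just like coupling_a; leave alone (origin: centre of its underside)
- lining_roll: tan ring of lining, 100 mm across, 30 mm high; leave alone (origin: centre of its underside)
- adhesive: white adhesive bottle with red cap, 52 mm across, 130 mm high; leave alone (origin: centre of its underside)
- parts_bin: small blue open bin, 140 x 100 x 50 mm; leave alone (origin: centre of its underside)
- wrench: steel wrench, 160 mm long, lying on the bench; leave alone (origin near mid-length; it lies along its x axis)
- screwdriver: yellow-handled screwdriver, 180 mm long, lying between jig and knob; leave alone (origin near mid-length; it lies along its x axis)
Mind the look-alikes: they are no part of the job. What is meant by the knob is not orange or red, and is the smaller of those in its own colour.

How it is judged:
By the outcome, as a careful person would: the job done as asked, in the order asked, and still so for the second after the job is handed in, with the robot touching nothing.
It also fails if it takes over 61 s, if anything falls off the work surface, if the arm or the gripper's body presses on something with over 40 N, if the wrist force passes 120 N, or if a joint passes its speed limit or range.

## Working session

There is one attempt and no reset: what is moved stays moved. The work goes in short steps, Python scripts to look and compute and a tool call to move; the robot and the scene stay as the last step left them, time stands still between calls to the robot, and variables do not carry over. Pictures are saved under pics/ and viewed, about 8 in all and at most 12, crops included, and the job is handed in when it is done.

Besides the shell and the picture viewer there is one more tool, called by a JSON object that holds its "fn" and its "kwargs". servo_tool: Moves the arm, as the interface text tells. Its arguments: {"type":"object","properties":{"moves":{"type":"array"},"force":{"type":"number"}},"required":["moves"]}

```bash
mkdir -p pics; cat > h.py <<'E'
import numpy as np,cv2
from bench import r,optics
from scipy.spatial.transform import Rotation as Ro
def save(p,n): cv2.imwrite('pics/'+n,cv2.cvtColor(p['color'],cv2.COLOR_RGB2BGR))
def ray(p,u,v,z):
    d=p['R'].T@np.linalg.inv(p['mtx'])@[u,v,1]; c=-p['R'].T@p['t']; return c+d*(z-c[2])/d[2]
def px(p,X):
    q=p['mtx']@(p['R']@np.array(X)+p['t']); return q[:2]/q[2]
def wristpose(p,s):
    q=s['ee_rot']; T=np.eye(4); T[:3,:3]=Ro.from_quat([q[1],q[2],q[3],q[0]]).as_matrix(); T[:3,3]=s['eef_pos']
    M=np.linalg.inv(T@p['T_tool_cam']); p['R']=M[:3,:3]; p['t']=M[:3,3]; return p
E
python3 - <<'E'
from h import *
np.set_printoptions(precision=4,suppress=True)
s=r.read_state(); print(s)
a=optics.capture('scene'); b=optics.capture('side')
save(a,'scene.png'); save(b,'side.png')
for p in (a,b):
    print('cam',-p['R'].T@p['t'])
    for n in ('knob','jig'):
        for d in optics.search_frame(p,n):
            X=p['R'].T@(np.array(d['centre'])-p['t']); print(n,round(d['score'],2),X,px(p,X))
E
```

```text
{'clock': 0.0, 'qpos': array([-1.0148,  0.5018, -0.4268,  1.5515,  0.2208,  1.1383, -0.2103]), 'qvel': array([-0.0018,  0.0005,  0.0024, -0.    , -0.0022,  0.0014, -0.0007]), 'effort': array([  0.0005, -56.9536,  -5.8158, -28.0933,   0.0107,   0.0122,
         0.    ]), 'eef_pos': array([0.1875, 0.6217, 0.2303]), 'ee_rot': array([-0.5672,  0.568 ,  0.4212, -0.4223]), 'force': array([0.5587, 0.7244, 0.1876]), 'moment': array([-0.0336, -0.0124,  0.0333]), 'grip_width': 0.08523242846953141}
cam [1.43   0.2228 0.9319]
knob 0.85 [ 0.5782 -0.1945  0.0314] [214.7433 203.9377]
knob 0.82 [ 0.4798 -0.1046  0.0413] [253.4143 184.0478]
knob 0.68 [ 0.6032 -0.095   0.0404] [244.5864 213.1197]
knob 0.58 [ 0.4783 -0.2155  0.0298] [219.2982 181.2582]
jig 0.58 [0.6132 0.1382 0.0395] [325.5728 229.5129]
jig 0.37 [0.3664 0.4299 0.0244] [434.9942 189.7556]
cam [-0.0492 -0.6011  0.8092]
knob 0.96 [ 0.4539 -0.1247  0.0514] [285.9951 283.772 ]
knob 0.84 [ 0.5734 -0.1094  0.0441] [315.0139 257.7292]
knob 0.84 [ 0.4514 -0.2273  0.0426] [318.1391 312.0116]
knob 0.77 [ 0.5565 -0.2075  0.036 ] [340.9226 284.4083]
knob 0.19 [0.5677 0.1139 0.041 ] [253.8026 219.318 ]
jig 0.77 [0.5699 0.1175 0.0443] [253.5066 217.4536]
```

View pics/scene.png

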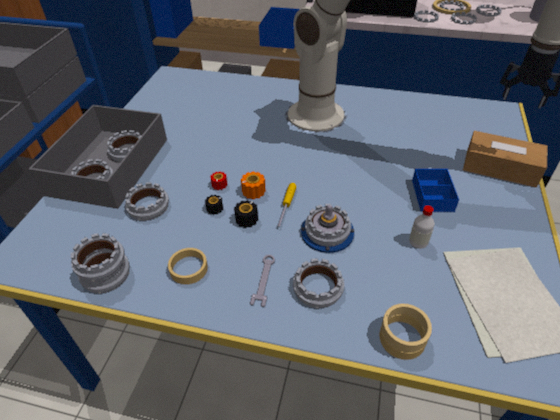

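View pics/side.png

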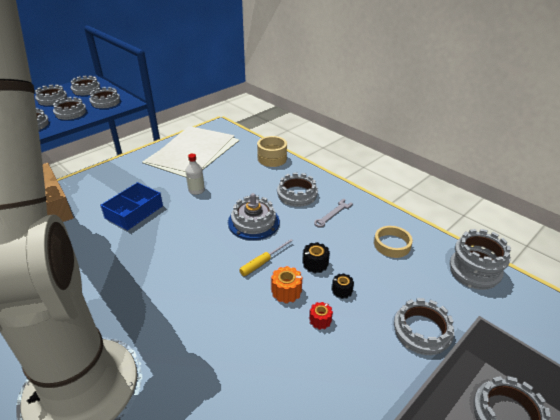

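Candidates in the scene view are small black (214,204), big black (246,213), orange (253,185) and red (219,181). The small black one at (214,204) fits, because it is black and the smaller of the two black knobs. I'll confirm it in a crop and measure it.

```bash
python3 - <<'E'
from h import *
np.set_printoptions(precision=4,suppress=True)
a=optics.capture('scene'); b=optics.capture('side')
crops=[]
for p,c in((a,(185,165,285,255)),(b,(270,230,370,320))):
    im=cv2.cvtColor(p['color'],cv2.COLOR_RGB2BGR)
    crops.append(cv2.resize(im[c[1]:c[3],c[0]:c[2]],None,fx=4,fy=4,interpolation=cv2.INTER_CUBIC))
    for n in('knob','jig'):
      for d in optics.trace(p,n):
        m=d['region'].astype(np.uint8); vs,us=np.nonzero(m)
        print(n,round(d['score'],2),'uv',us.mean(),vs.mean(),'box',us.min(),us.max(),vs.min(),vs.max(),'col',p['color'][m>0].mean(0), 'ground', ray(p,us.mean(),vs.mean(),.019 if n=='knob' else .035), 'area',m.sum())
cv2.imwrite('pics/crop.png',np.hstack(crops))
s=r.read_state();q=s['ee_rot'];print(Ro.from_quat([q[1],q[2],q[3],q[0]]).as_matrix())
E
```

```text
knob 0.76 uv 219.22569444444446 180.6875 box 211 228 171 190 col [123.1875  41.9132  32.5972] ground [ 0.4643 -0.2219  0.019 ] area 288
knob 0.64 uv 253.2865275142315 185.38899430740037 box 242 265 173 198 col [140.7913  71.7723  10.926 ] ground [ 0.462  -0.1114  0.019 ] area 527
knob 0.58 uv 213.82167832167832 204.53496503496504 box 205 222 195 214 col [44.2902 36.8531 27.021 ] ground [ 0.5694 -0.2021  0.019 ] area 286
knob 0.58 uv 246.44466019417476 213.70097087378642 box 235 258 201 227 col [42.5379 34.9903 24.6641] ground [ 0.5844 -0.0967  0.019 ] area 515
jig 0.62 uv 327.99951690821257 229.20096618357488 box 301 354 203 253 col [84.3899 87.6754 99.8068] ground [0.6065 0.1441 0.035 ] area 2070
knob 0.91 uv 285.817494600432 284.36609071274296 box 271 301 267 302 col [171.3099  95.392   37.459 ] ground [ 0.4737 -0.1054  0.019 ] area 926
knob 0.72 uv 341.8868778280543 285.7262443438914 box 331 353 274 298 col [50.2511 42.8077 31.3891] ground [ 0.5681 -0.2032  0.019 ] area 442
knob 0.66 uv 320.235831809872 315.4698354661792 box 309 332 302 329 col [150.2962  52.5887  40.3528] ground [ 0.4628 -0.2256  0.019 ] area 547
knob 0.63 uv 315.5154320987654 257.06944444444446 box 303 329 243 272 col [47.2793 39.5077 27.8287] ground [ 0.5966 -0.0925  0.019 ] area 648
jig 0.61 uv 252.9465564738292 218.3212121212121 box 228 278 193 240 col [ 97.1295 102.5763 112.5537] ground [0.5737 0.1245 0.035 ] area 1815
jig 0.47 uv 331.5344827586207 213.39655172413794 box 314 351 200 227 col [145.5966 145.8207 155.4897] ground [ 0.7511 -0.0155  0.035 ] area 290
[[ 0.2886 -0.     -0.9575]
 [ 0.9575 -0.      0.2886]
 [-0.     -1.      0.    ]]
```

View pics/crop.png

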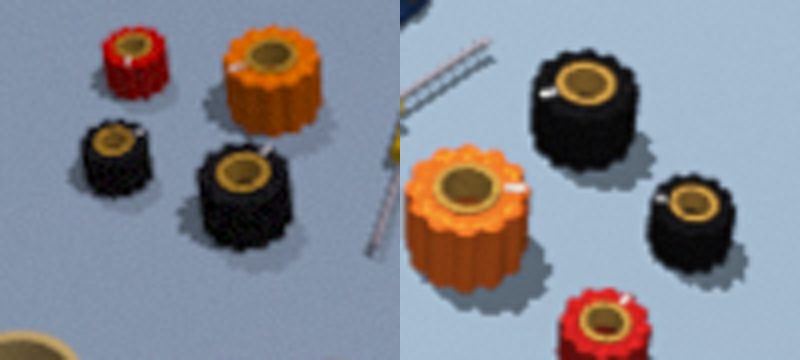

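The crop confirms the small black knob: scene crop (116,155), side crop (692,225), white mark at its rim. The tool's y axis points down, so a positive ay is clockwise from above. I'll move over the jig first.

{"fn": "servo_tool", "kwargs": {"moves": [{"gripper": -1, "dx": -0.025, "dz": -0.037}, {"gripper": -1, "dx": -0.025, "dz": -0.037}, {"gripper": -1, "dx": -0.025, "dz": -0.037}, {"gripper": -1, "dx": -0.025, "dz": -0.037}, {"gripper": -1, "dx": -0.025, "dz": -0.037}, {"gripper": -1, "dx": -0.025, "dz": -0.037}, {"gripper": -1, "dx": -0.025, "dz": -0.037}, {"gripper": -1, "dx": -0.025, "dz": -0.037}, {"gripper": -1, "dx": -0.025, "dz": -0.037}, {"gripper": -1, "dx": -0.025, "dz": -0.037}], "force": 40}}

```text
validation failed for argument at $.mo...
```

{"fn": "servo_tool", "kwargs": {"moves": [{"gripper": -1, "dx": -0.02, "dz": -0.03}, {"gripper": -1, "dx": -0.02, "dz": -0.03}, {"gripper": -1, "dx": -0.02, "dz": -0.03}, {"gripper": -1, "dx": -0.02, "dz": -0.03}, {"gripper": -1, "dx": -0.02, "dz": -0.03}, {"gripper": -1}, {"gripper": -1}, {"gripper": -1}, {"gripper": -1}, {"gripper": -1}]}}

```text
validation failed for argument at $.mo...
```

```bash
python3 - <<'E'
from h import *
np.set_printoptions(precision=4,suppress=True)
s=r.read_state(); print(s['clock'],s['eef_pos'],s['ee_rot'],s['qpos'])
p=wristpose(optics.capture('wrist'),s); save(p,'w1.png'); print('cam',-p['R'].T@p['t'],p['mtx'],p['R'])
for n in('jig','knob'):
  for d in optics.trace(p,n):
    m=d['region']; vs,us=np.nonzero(m); print(n,d['score'],us.mean(),vs.mean(),us.min(),us.max(),vs.min(),vs.max(),ray(p,us.mean(),vs.mean(),.05))
E
```

```text
0.6 [0.1876 0.6223 0.2313] [ 0.5676 -0.5676 -0.4217  0.4217] [-1.0148  0.5009 -0.427   1.5504  0.2208  1.1383 -0.2103]
cam [0.1221 0.6416 0.3741] [[353.7662   0.     274.8451]
 [  0.     353.7662 203.6109]
 [  0.       0.       1.    ]] [[ 0.289   0.9573 -0.0005]
 [ 0.9211 -0.2779  0.2727]
 [ 0.2609 -0.0793 -0.9621]]
```

View pics/w1.png

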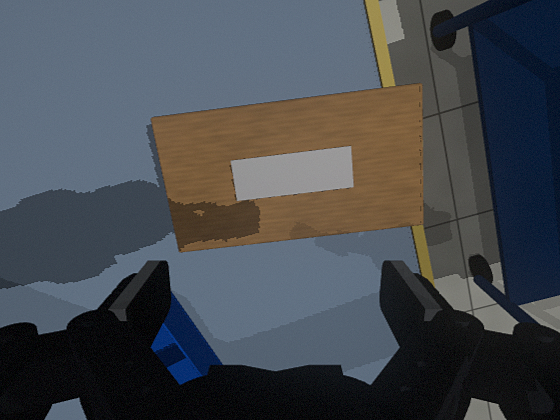

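The calls were refused, so the arm has not moved. The wrist view only shows the cardboard box. I'll retry with every key given.

{"fn": "servo_tool", "kwargs": {"moves": [{"gripper": -1, "dx": -0.025, "dy": 0, "dz": -0.037, "ax": 0, "ay": 0, "az": 0}, {"gripper": -1, "dx": -0.025, "dy": 0, "dz": -0.037, "ax": 0, "ay": 0, "az": 0}, {"gripper": -1, "dx": -0.025, "dy": 0, "dz": -0.037, "ax": 0, "ay": 0, "az": 0}, {"gripper": -1, "dx": -0.025, "dy": 0, "dz": -0.037, "ax": 0, "ay": 0, "az": 0}, {"gripper": -1, "dx": -0.025, "dy": 0, "dz": -0.037, "ax": 0, "ay": 0, "az": 0}, {"gripper": -1, "dx": -0.025, "dy": 0, "dz": -0.037, "ax": 0, "ay": 0, "az": 0}, {"gripper": -1, "dx": -0.025, "dy": 0, "dz": -0.037, "ax": 0, "ay": 0, "az": 0}, {"gripper": -1, "dx": -0.025, "dy": 0, "dz": -0.037, "ax": 0, "ay": 0, "az": 0}, {"gripper": -1, "dx": -0.025, "dy": 0, "dz": -0.037, "ax": 0, "ay": 0, "az": 0}, {"gripper": -1, "dx": -0.025, "dy": 0, "dz": -0.037, "ax": 0, "ay": 0, "az": 0}], "force": 40}}

```text
clock: 1.75
eef_pos: [0.4707, 0.2747, 0.2317]
ee_rot: [-0.568, 0.568, 0.422, -0.421]
force: [0.3, 1.2, 0.4]
grip_width: 0.0853
```

{"fn": "servo_tool", "kwargs": {"moves": [{"gripper": -1, "dx": -0.02, "dy": 0, "dz": -0.037, "ax": 0, "ay": 0, "az": 0}, {"gripper": -1, "dx": -0.02, "dy": 0, "dz": -0.037, "ax": 0, "ay": 0, "az": 0}, {"gripper": -1, "dx": -0.02, "dy": 0, "dz": -0.037, "ax": 0, "ay": 0, "az": 0}, {"gripper": -1, "dx": -0.02, "dy": 0, "dz": -0.037, "ax": 0, "ay": 0, "az": 0}, {"gripper": -1, "dx": -0.02, "dy": 0, "dz": -0.037, "ax": 0, "ay": 0, "az": 0}, {"gripper": -1, "dx": 0, "dy": 0, "dz": 0, "ax": 0, "ay": 0, "az": 0}, {"gripper": -1, "dx": 0, "dy": 0, "dz": 0, "ax": 0, "ay": 0, "az": 0}, {"gripper": -1, "dx": 0, "dy": 0, "dz": 0, "ax": 0, "ay": 0, "az": 0}, {"gripper": -1, "dx": 0, "dy": 0, "dz": 0, "ax": 0, "ay": 0, "az": 0}, {"gripper": -1, "dx": 0, "dy": 0, "dz": 0, "ax": 0, "ay": 0, "az": 0}]}}

```text
clock: 2.75
eef_pos: [0.6173, 0.1286, 0.2315]
ee_rot: [0.567, -0.567, -0.422, 0.422]
force: [-0.4, -0.2, 0.3]
grip_width: 0.0853
```

```bash
python3 - <<'E'
from h import *
np.set_printoptions(precision=4,suppress=True)
s=r.read_state(); print(s['clock'],s['eef_pos'],s['ee_rot'],s['qpos'])
p=wristpose(optics.capture('wrist'),s); save(p,'w2.png'); print('cam',-p['R'].T@p['t'])
np.savez('w2.npz',**{k:p[k] for k in('mtx','R','t','color')})
for n in('jig','collar','knob'):
  for d in optics.trace(p,n):
    m=d['region']; vs,us=np.nonzero(m); print(n,d['score'],us.mean(),vs.mean(),us.min(),us.max(),vs.min(),vs.max(),ray(p,us.mean(),vs.mean(),.05))
E
```

```text
2.75 [0.6173 0.1286 0.2315] [ 0.5672 -0.567  -0.4225  0.4223] [-0.1039  0.4391 -0.1932  1.6091  0.0912  1.1021  0.9599]
cam [0.5518 0.1477 0.3743]
jig 0.58 276.1588746622812 134.46288030071656 203 349 60 208 [0.578 0.141 0.05 ]
jig 0.22 529.3035287874768 37.433536747147784 491 559 0 68 [0.562  0.3679 0.05  ]
collar 0.73 276.7203907203907 140.68376068376068 253 301 120 168 [0.5835 0.1399 0.05  ]
knob 0.76 16.504166666666666 98.17 0 40 58 135 [ 0.4825 -0.0686  0.05  ]
```

View pics/w2.png

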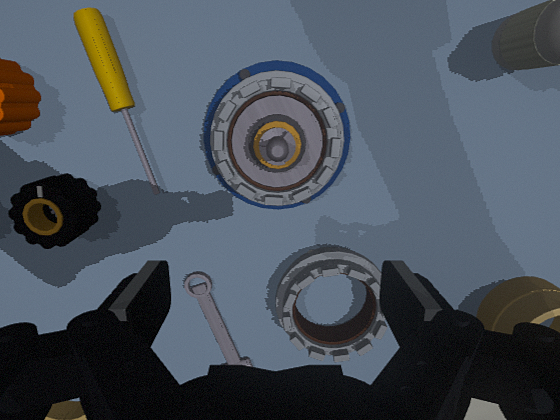

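The jig's base circle is centred near (277,134), its collar near (277,141) and the stud tip near (277,149). Next I'll go over the knob.

{"fn": "servo_tool", "kwargs": {"moves": [{"gripper": -1, "dx": -0.04, "dy": 0, "dz": -0.012, "ax": 0, "ay": 0, "az": 0}, {"gripper": -1, "dx": -0.04, "dy": 0, "dz": -0.012, "ax": 0, "ay": 0, "az": 0}, {"gripper": -1, "dx": -0.04, "dy": 0, "dz": -0.012, "ax": 0, "ay": 0, "az": 0}, {"gripper": -1, "dx": -0.04, "dy": 0, "dz": -0.012, "ax": 0, "ay": 0, "az": 0}, {"gripper": -1, "dx": -0.04, "dy": 0, "dz": -0.012, "ax": 0, "ay": 0, "az": 0}, {"gripper": -1, "dx": -0.04, "dy": 0, "dz": -0.012, "ax": 0, "ay": 0, "az": 0}, {"gripper": -1, "dx": -0.04, "dy": 0, "dz": -0.012, "ax": 0, "ay": 0, "az": 0}, {"gripper": -1, "dx": -0.04, "dy": 0, "dz": -0.012, "ax": 0, "ay": 0, "az": 0}, {"gripper": -1, "dx": 0, "dy": 0, "dz": 0, "ax": 0, "ay": 0, "az": 0}, {"gripper": -1, "dx": 0, "dy": 0, "dz": 0, "ax": 0, "ay": 0, "az": 0}]}}

```text
clock: 3.95
eef_pos: [0.617, -0.2089, 0.2311]
ee_rot: [0.568, -0.568, -0.421, 0.421]
force: [0.9, 1.9, 0.5]
grip_width: 0.0854
```

```bash
python3 - <<'E'
from h import *
np.set_printoptions(precision=4,suppress=True)
w=dict(np.load('w2.npz')); hsv=cv2.cvtColor(w['color'],cv2.COLOR_RGB2HSV)
# brass annulus
m=cv2.inRange(hsv,(12,90,60),(30,255,255)); m[:,:240]=0;m[:,315:]=0;m[:100]=0;m[185:]=0
c=max(cv2.findContours(m,0,1)[0],key=cv2.contourArea); e=cv2.fitEllipse(c); print('brass',e,ray(w,*e[0],.066), 'diam mm', e[1][1]/353.77*308)
b=cv2.inRange(hsv,(100,140,40),(125,255,255)); b[:,:180]=0;b[:,370:]=0;b[:40]=0;b[225:]=0
hp=np.vstack(cv2.findContours(b,0,1)[0]); h=cv2.convexHull(hp); e=cv2.fitEllipse(h); print('base',e,[ray(w,*e[0],z) for z in (0,.01,.02)])
s=r.read_state(); print(s['clock'],s['eef_pos'],s['ee_rot'],s['qpos'])
p=wristpose(optics.capture('wrist'),s); save(p,'w3.png')
np.savez('w3.npz',**{k:p[k] for k in('mtx','R','t','color')})
for d in optics.trace(p,'knob'):
    m=d['region']; vs,us=np.nonzero(m); X=ray(p,us.mean(),vs.mean(),.025); print(d['score'],us.mean(),vs.mean(),us.min(),us.max(),vs.min(),vs.max(),X)
    if np.hypot(X[0]-.568,X[1]+.203)<.04:
        g=p['color'].copy(); h2=cv2.cvtColor(g,cv2.COLOR_RGB2HSV)
        bm=cv2.inRange(h2,(10,80,40),(32,255,255))&(m.astype(np.uint8)*255)
        c=max(cv2.findContours(bm,0,1)[0],key=cv2.contourArea); e=cv2.fitEllipse(c); print('knob brass',e,'top centre',ray(p,*e[0],.038))
        x0,y0=us.min()-8,vs.min()-8
        cv2.imwrite('pics/k3.png',cv2.resize(g[max(y0,0):vs.max()+8,max(x0,0):us.max()+8,::-1],None,fx=6,fy=6,interpolation=cv2.INTER_CUBIC)); print(x0,y0)
E
```

```text
brass ((276.8546142578125, 144.42625427246094), (46.7822151184082, 47.02429962158203), 11.757173538208008) [0.585  0.1395 0.066 ] diam mm 40.940397103901596
base ((276.40386962890625, 134.4566650390625), (145.79026794433594, 148.0233154296875), 3.3055930137634277) [array([0.5821, 0.1403, 0.    ]), array([0.5813, 0.1405, 0.01  ]), array([0.5805, 0.1407, 0.02  ])]
3.95 [ 0.617  -0.2089  0.2311] [ 0.5683 -0.5683 -0.4206  0.4209] [ 0.3479  0.4708 -0.087   1.5561  0.0442  1.1169  1.5255]
0.73 206.88336267605635 22.382922535211268 174 237 0 48 [ 0.467  -0.2273  0.025 ]
0.62 381.05895953757226 111.26774566473989 339 422 73 150 [ 0.5881 -0.0947  0.025 ]
0.58 328.94030732860523 11.748817966903074 292 371 0 31 [ 0.4907 -0.1207  0.025 ]
0.55 264.6132914704343 123.77655677655677 237 292 96 151 [ 0.5667 -0.2045  0.025 ]
knob brass ((265.1434020996094, 124.00951385498047), (30.32271385192871, 30.697032928466797), 123.73524475097656) top centre [ 0.5665 -0.2035  0.038 ]
229 88
```

View pics/w3.png

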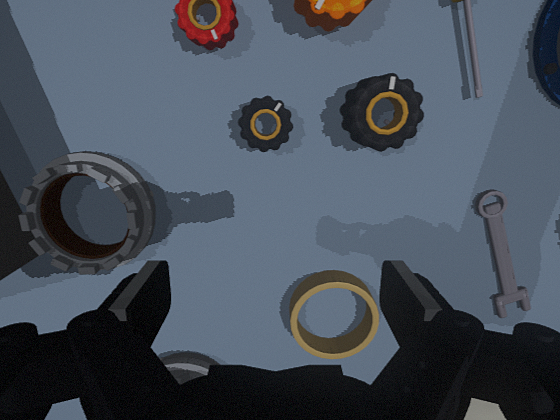

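```bash
python3 - <<'E'
from h import *
w=dict(np.load('w3.npz')); g=w['color'][90:160,230:300].astype(int)
br=g.min(2); m=(br>110).astype(np.uint8)
yy,xx=np.mgrid[90:160,230:300]; rr=np.hypot(xx-265,yy-124); m[(rr>29)|(rr<14)]=0
n,l,st,ce=cv2.connectedComponentsWithStats(m)
c=np.array([.5665,-.2036])
for i in range(1,n):
    if st[i,4]<3: continue
    X=ray(w,ce[i][0]+230,ce[i][1]+90,.038)[:2]-c; print(st[i],ce[i]+[230,90],X,np.hypot(*X),np.degrees(np.arctan2(X[1],X[0])))
print('toolx world deg',np.degrees(np.arctan2(.957,.289)))
# 12-fold lobes of the black silhouette at the top plane
sat=w['color'].max(2)
ang=np.radians(np.arange(0,360,1)); best=[]
for rad in (.0255,.0265,.0275):
    v=[]
    for a in ang:
        u=px(w,[c[0]+rad*np.cos(a),c[1]+rad*np.sin(a),.030]); v.append(cv2.getRectSubPix(sat.astype(np.float32),(1,1),(float(u[0]),float(u[1])))[0,0])
    F=np.fft.fft(v)/360; print(rad,'12-fold',abs(F[12]),'peak brightness (gap) deg mod 30',np.degrees(-np.angle(F[12]))/12%30)
E
```

```text
[44 13  7  8 29] [277.24137931 106.37931034] [-0.01178093  0.01540187] 0.019390922554561894 127.4124550618016
toolx world deg 73.19645198061022
0.0255 12-fold 17.69537 peak brightness (gap) deg mod 30 22.367912
0.0265 12-fold 6.851245 peak brightness (gap) deg mod 30 22.732712
0.0275 12-fold 1.0522872 peak brightness (gap) deg mod 30 25.570244
```

{"fn": "servo_tool", "kwargs": {"moves": [{"gripper": -0.6, "dx": -0.0095, "dy": 0, "dz": 0.05, "ax": 0, "ay": 0, "az": 0}, {"gripper": -0.6, "dx": 0, "dy": 0.02, "dz": 0, "ax": 0, "ay": -0.135, "az": 0}, {"gripper": -0.6, "dx": 0, "dy": 0.02, "dz": 0, "ax": 0, "ay": -0.135, "az": 0}, {"gripper": -0.6, "dx": 0, "dy": 0.02, "dz": 0, "ax": 0, "ay": -0.135, "az": 0}, {"gripper": -0.6, "dx": 0, "dy": 0.02, "dz": 0, "ax": 0, "ay": -0.135, "az": 0}, {"gripper": -0.6, "dx": 0, "dy": 0.02, "dz": 0, "ax": 0, "ay": -0.135, "az": 0}, {"gripper": -0.6, "dx": 0, "dy": 0.02, "dz": 0, "ax": 0, "ay": -0.135, "az": 0}, {"gripper": -0.6, "dx": 0, "dy": 0.02, "dz": 0, "ax": 0, "ay": -0.135, "az": 0}, {"gripper": -0.6, "dx": 0, "dy": 0, "dz": 0, "ax": 0, "ay": 0, "az": 0}, {"gripper": -0.6, "dx": 0, "dy": 0, "dz": 0, "ax": 0, "ay": 0, "az": 0}]}}

```text
clock: 5.05
eef_pos: [0.5681, -0.2003, 0.0915]
ee_rot: [-0.314, 0.314, 0.634, -0.633]
force: [1.2, 0.3, 0.4]
grip_width: 0.0683
```

```bash
cat >> h.py <<'E'
def st():
    s=r.read_state(); q=s['ee_rot']; M=Ro.from_quat([q[1],q[2],q[3],q[0]]).as_matrix()
    print('clk',round(s['clock'],2),'pos',s['eef_pos'].round(4),'yaw x',round(float(np.degrees(np.arctan2(M[1,0],M[0,0]))),2),'q7',round(float(s['qpos'][6]),3),'F',s['force'].round(2),'M',s['moment'].round(3),'w',round(s['grip_width'],4),'down',M[:,1].round(4)); return s,M
E
python3 - <<'E'
from h import *
s,M=st()
p=wristpose(optics.capture('wrist'),s)
for d in optics.trace(p,'knob'):
    vs,us=np.nonzero(d['region']); X=ray(p,us.mean(),vs.mean(),.025)
    print(d['score'],us.mean(),vs.mean(),X)
print(px(p,[.5665,-.2036,.038]))
g=cv2.cvtColor(p['color'],cv2.COLOR_RGB2HSV); bm=cv2.inRange(g,(10,80,40),(32,255,255))
u=px(p,[.5665,-.2036,.038]).astype(int); k=np.zeros_like(bm); cv2.circle(k,tuple(map(int,u)),35,255,-1); bm&=k
c=max(cv2.findContours(bm,0,1)[0],key=cv2.contourArea); e=cv2.fitEllipse(c); X=ray(p,*e[0],.038); print(e,X,'tool offset',M.T@(X-s['eef_pos']))
E
```

```text
clk 5.05 pos [ 0.5681 -0.2003  0.0915] yaw x 127.28 q7 2.359 F [1.16 0.34 0.44] M [-0.005 -0.056  0.036] w 0.0683 down [-3.e-04  1.e-03 -1.e+00]
0.85 272.7926215762996 213.14477361654556 [ 0.56667167 -0.20423933  0.025     ]
0.68 497.7658366662366 178.63507934460068 [ 0.46716382 -0.10932544  0.025     ]
0.56 359.2422225437708 44.09738098683258 [ 0.46120157 -0.22503691  0.025     ]
[273.75235569 220.20468697]
((273.1180725097656, 219.69371032714844), (45.643558502197266, 48.31598663330078), 92.21851348876953) [ 0.56647367 -0.20408525  0.038     ] tool offset [-0.00212678  0.05349057  0.00361674]
```

ACW raises q7, so I need a different flat to have turning room. I'll rotate 90° clockwise, centre on the knob, then descend.

{"fn": "servo_tool", "kwargs": {"moves": [{"gripper": -0.6, "dx": -0.002, "dy": 0, "dz": 0.0035, "ax": 0, "ay": 0, "az": 0}, {"gripper": -0.6, "dx": 0, "dy": 0, "dz": 0, "ax": 0, "ay": 0.14, "az": 0}, {"gripper": -0.6, "dx": 0, "dy": 0, "dz": 0, "ax": 0, "ay": 0.14, "az": 0}, {"gripper": -0.6, "dx": 0, "dy": 0, "dz": 0, "ax": 0, "ay": 0.14, "az": 0}, {"gripper": -0.6, "dx": 0, "dy": 0, "dz": 0, "ax": 0, "ay": 0.14, "az": 0}, {"gripper": -0.6, "dx": 0, "dy": 0, "dz": 0, "ax": 0, "ay": 0.14, "az": 0}, {"gripper": -0.6, "dx": 0, "dy": 0, "dz": 0, "ax": 0, "ay": 0.14, "az": 0}, {"gripper": -0.6, "dx": 0, "dy": 0, "dz": 0, "ax": 0, "ay": 0.14, "az": 0}, {"gripper": -0.6, "dx": 0, "dy": 0, "dz": 0, "ax": 0, "ay": 0.14, "az": 0}, {"gripper": -0.6, "dx": 0, "dy": 0, "dz": 0, "ax": 0, "ay": 0.14, "az": 0}]}}

```text
clock: 6.15
eef_pos: [0.5668, -0.2058, 0.0924]
ee_rot: [-0.627, 0.628, 0.326, -0.325]
force: [-0.5, -0.3, -0.6]
grip_width: 0.0684
```

{"fn": "servo_tool", "kwargs": {"moves": [{"gripper": -0.6, "dx": 0, "dy": 0, "dz": 0, "ax": 0, "ay": 0.1, "az": 0}, {"gripper": -0.6, "dx": 0, "dy": 0, "dz": 0, "ax": 0, "ay": 0.1, "az": 0}, {"gripper": -0.6, "dx": 0, "dy": 0, "dz": 0, "ax": 0, "ay": 0.11, "az": 0}, {"gripper": -0.6, "dx": 0, "dy": 0.01, "dz": 0, "ax": 0, "ay": 0, "az": 0}, {"gripper": -0.6, "dx": 0, "dy": 0.01, "dz": 0, "ax": 0, "ay": 0, "az": 0}, {"gripper": -0.6, "dx": 0, "dy": 0.01, "dz": 0, "ax": 0, "ay": 0, "az": 0}, {"gripper": -0.6, "dx": 0, "dy": 0, "dz": 0, "ax": 0, "ay": 0, "az": 0}, {"gripper": -0.6, "dx": 0, "dy": 0, "dz": 0, "ax": 0, "ay": 0, "az": 0}, {"gripper": -0.6, "dx": 0, "dy": 0, "dz": 0, "ax": 0, "ay": 0, "az": 0}, {"gripper": -0.6, "dx": 0, "dy": 0, "dz": 0, "ax": 0, "ay": 0, "az": 0}]}}

```text
clock: 7.15
eef_pos: [0.5666, -0.2057, 0.0617]
ee_rot: [-0.67, 0.67, 0.227, -0.227]
force: [1.2, -0.4, 0.1]
grip_width: 0.0683
```

```bash
python3 - <<'E'
from h import *
s,M=st()
p=wristpose(optics.capture('wrist'),s); save(p,'w4.png')
g=cv2.cvtColor(p['color'],cv2.COLOR_RGB2HSV); bm=cv2.inRange(g,(10,80,40),(32,255,255))
u=px(p,[.5665,-.2040,.038]).astype(int); print(u);k=np.zeros_like(bm); cv2.circle(k,tuple(map(int,u)),40,255,-1); bm&=k
c=max(cv2.findContours(bm,0,1)[0],key=cv2.contourArea); e=cv2.fitEllipse(c); X=ray(p,*e[0],.038); print(e,X,'tool offset',M.T@(X-s['eef_pos']))
E
```

```text
clk 7.15 pos [ 0.5666 -0.2057  0.0617] yaw x 37.42 q7 1.028 F [ 1.2  -0.37  0.14] M [-0.043 -0.043  0.021] w 0.0683 down [ 7.e-04 -2.e-04 -1.e+00]
[276 240]
((277.2474365234375, 240.1651611328125), (52.35591125488281, 55.82326126098633), 89.2060546875) [ 0.56661098 -0.20341587  0.038     ] tool offset [0.00139927 0.02365482 0.00180164]
```

View pics/w4.png

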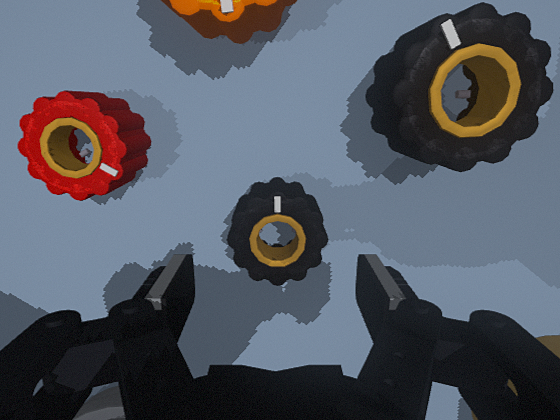

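The knob sits between the jaws at (277,240), with its mark at a right angle to the jaw direction. I'll centre, descend and grip.

{"fn": "servo_tool", "kwargs": {"moves": [{"gripper": -0.6, "dx": 0.0013, "dy": 0, "dz": 0.0017, "ax": 0, "ay": 0, "az": 0}, {"gripper": -0.6, "dx": 0, "dy": 0.0085, "dz": 0, "ax": 0, "ay": 0, "az": 0}, {"gripper": -0.6, "dx": 0, "dy": 0.0085, "dz": 0, "ax": 0, "ay": 0, "az": 0}, {"gripper": -0.6, "dx": 0, "dy": 0.0085, "dz": 0, "ax": 0, "ay": 0, "az": 0}, {"gripper": -0.6, "dx": 0, "dy": 0.0085, "dz": 0, "ax": 0, "ay": 0, "az": 0}, {"gripper": -0.6, "dx": 0, "dy": 0.0085, "dz": 0, "ax": 0, "ay": 0, "az": 0}, {"gripper": -0.6, "dx": 0, "dy": 0.0085, "dz": 0, "ax": 0, "ay": 0, "az": 0}, {"gripper": -0.6, "dx": 0, "dy": 0.0085, "dz": 0, "ax": 0, "ay": 0, "az": 0}, {"gripper": -0.6, "dx": 0, "dy": 0, "dz": 0, "ax": 0, "ay": 0, "az": 0}, {"gripper": -0.6, "dx": 0, "dy": 0, "dz": 0, "ax": 0, "ay": 0, "az": 0}]}}

```text
clock: 8.2
eef_pos: [0.5661, -0.2034, 0.0015]
ee_rot: [0.67, -0.67, -0.227, 0.227]
force: [-0.0, -0.2, 0.1]
grip_width: 0.0684
```

{"fn": "servo_tool", "kwargs": {"moves": [{"gripper": 1, "dx": 0, "dy": 0, "dz": 0, "ax": 0, "ay": 0, "az": 0}, {"gripper": 1, "dx": 0, "dy": 0, "dz": 0, "ax": 0, "ay": 0, "az": 0}, {"gripper": 1, "dx": 0, "dy": 0, "dz": 0, "ax": 0, "ay": 0, "az": 0}, {"gripper": 1, "dx": 0, "dy": 0, "dz": 0, "ax": 0, "ay": 0, "az": 0}, {"gripper": 1, "dx": 0, "dy": 0, "dz": 0, "ax": 0, "ay": 0, "az": 0}, {"gripper": 1, "dx": 0, "dy": 0, "dz": 0, "ax": 0, "ay": 0, "az": 0}, {"gripper": 1, "dx": 0, "dy": 0, "dz": 0, "ax": 0, "ay": 0, "az": 0}, {"gripper": 1, "dx": 0, "dy": 0, "dz": 0, "ax": 0, "ay": 0, "az": 0}, {"gripper": 1, "dx": 0, "dy": 0, "dz": 0, "ax": 0, "ay": 0, "az": 0}, {"gripper": 1, "dx": 0, "dy": 0, "dz": 0, "ax": 0, "ay": 0, "az": 0}], "force": 40}}

```text
clock: 9.2
eef_pos: [0.5667, -0.2035, 0.0023]
ee_rot: [-0.67, 0.67, 0.227, -0.227]
force: [-0.8, 0.3, 5.8]
grip_width: 0.0516
```

```bash
python3 -c "
from h import *
st()"
```

```text
clk 9.2 pos [ 0.5667 -0.2035  0.0023] yaw x 37.41 q7 1.034 F [-0.77  0.34  5.8 ] M [ 0.014  0.122 -0.   ] w 0.0516 down [ 9.e-04 -3.e-04 -1.e+00]
```

Gripped, width 51.6 mm. I'll lift and go half-way to the jig, looking again on the way.

{"fn": "servo_tool", "kwargs": {"moves": [{"gripper": 1, "dx": 0, "dy": -0.02, "dz": 0, "ax": 0, "ay": 0, "az": 0}, {"gripper": 1, "dx": 0, "dy": -0.04, "dz": 0, "ax": 0, "ay": 0, "az": 0}, {"gripper": 1, "dx": 0, "dy": -0.04, "dz": 0, "ax": 0, "ay": 0, "az": 0}, {"gripper": 1, "dx": 0, "dy": -0.04, "dz": 0, "ax": 0, "ay": 0, "az": 0}, {"gripper": 1, "dx": 0.022, "dy": 0, "dz": 0.026, "ax": 0, "ay": 0, "az": 0}, {"gripper": 1, "dx": 0.022, "dy": 0, "dz": 0.026, "ax": 0, "ay": 0, "az": 0}, {"gripper": 1, "dx": 0.022, "dy": 0, "dz": 0.026, "ax": 0, "ay": 0, "az": 0}, {"gripper": 1, "dx": 0.022, "dy": 0, "dz": 0.026, "ax": 0, "ay": 0, "az": 0}, {"gripper": 1, "dx": 0.022, "dy": 0, "dz": 0.026, "ax": 0, "ay": 0, "az": 0}, {"gripper": 1, "dx": 0, "dy": 0, "dz": 0, "ax": 0, "ay": 0, "az": 0}]}}

```text
clock: 10.2
eef_pos: [0.5741, -0.0257, 0.141]
ee_rot: [0.67, -0.667, -0.23, 0.23]
force: [1.1, 0.6, -1.2]
grip_width: 0.0511
```

{"fn": "servo_tool", "kwargs": {"moves": [{"gripper": 1, "dx": 0.022, "dy": 0, "dz": 0.026, "ax": 0, "ay": 0, "az": 0}, {"gripper": 1, "dx": 0.022, "dy": 0, "dz": 0.026, "ax": 0, "ay": 0, "az": 0}, {"gripper": 1, "dx": 0, "dy": 0, "dz": 0, "ax": 0, "ay": 0, "az": 0}, {"gripper": 1, "dx": 0, "dy": 0, "dz": 0, "ax": 0, "ay": 0, "az": 0}, {"gripper": 1, "dx": 0, "dy": 0, "dz": 0, "ax": 0, "ay": 0, "az": 0}, {"gripper": 1, "dx": 0, "dy": 0, "dz": 0, "ax": 0, "ay": 0, "az": 0}, {"gripper": 1, "dx": 0, "dy": 0, "dz": 0, "ax": 0, "ay": 0, "az": 0}, {"gripper": 1, "dx": 0, "dy": 0, "dz": 0, "ax": 0, "ay": 0, "az": 0}, {"gripper": 1, "dx": 0, "dy": 0, "dz": 0, "ax": 0, "ay": 0, "az": 0}, {"gripper": 1, "dx": 0, "dy": 0, "dz": 0, "ax": 0, "ay": 0, "az": 0}]}}

```text
clock: 11.2
eef_pos: [0.5779, 0.0346, 0.1418]
ee_rot: [0.67, -0.67, -0.227, 0.227]
force: [0.1, 1.0, -2.0]
grip_width: 0.0513
```

```bash
python3 - <<'E'
from h import *
np.set_printoptions(precision=4,suppress=True)
s,M=st()
p=wristpose(optics.capture('wrist'),s); save(p,'w5.png')
hsv=cv2.cvtColor(p['color'],cv2.COLOR_RGB2HSV)
print('pred',px(p,[.584,.14,.066]),px(p,[.584,.14,.105]),px(p,[.584,.14,.01]))
def disc(X,rad):
    k=np.zeros((420,560),np.uint8); cv2.circle(k,tuple(int(v) for v in px(p,X)),rad,255,-1); return k
m=cv2.inRange(hsv,(12,80,50),(32,255,255))&disc([.584,.14,.066],70)
c=max(cv2.findContours(m,0,1)[0],key=cv2.contourArea); e=cv2.fitEllipse(cv2.convexHull(c)); print('brass',e,ray(p,*e[0],.066))
b=cv2.inRange(hsv,(100,140,30),(125,255,255))&disc([.584,.14,.01],180)
h=cv2.convexHull(np.vstack(cv2.findContours(b,0,1)[0])); e=cv2.fitEllipse(h); print('base',e,ray(p,*e[0],.01))
for d in optics.trace(p,'collar'):
    vs,us=np.nonzero(d['region']);print('collar',d['score'],us.min(),us.max(),vs.min(),vs.max())
E
```

```text
clk 11.2 pos [0.5779 0.0346 0.1418] yaw x 37.4 q7 0.577 F [ 0.13  1.04 -2.01] M [-0.034  0.005  0.016] w 0.0513 down [ 0.  0. -1.]
pred [392.2099  82.0672] [418.1091  77.3999] [368.0502  86.4209]
brass ((392.92572021484375, 83.93842315673828), (68.84347534179688, 76.17630767822266), 34.8126106262207) [0.585  0.1395 0.066 ]
base ((361.6378479003906, 87.0418472290039), (187.7800750732422, 200.1441650390625), 174.78814697265625) [0.5805 0.1368 0.01  ]
collar 0.67 358 423 47 120
collar 0.27 74 244 90 218
```

View pics/w5.png

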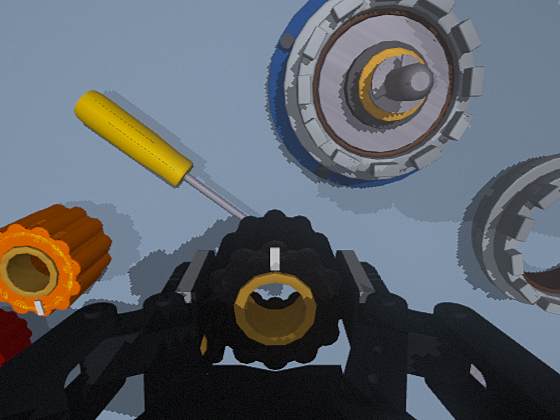

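```bash
python3 - <<'E'
from h import *
np.set_printoptions(precision=4,suppress=True)
s,M=st()
p=wristpose(optics.capture('wrist'),s)
print('stud tip',ray(p,420,79,.105),ray(p,418,80,.103))
hsv=cv2.cvtColor(p['color'],cv2.COLOR_RGB2HSV)
m=cv2.inRange(hsv,(10,80,40),(32,255,255)); k=np.zeros_like(m); cv2.circle(k,(275,310),52,255,-1); m&=k
c=max(cv2.findContours(m,0,1)[0],key=cv2.contourArea); e=cv2.fitEllipse(cv2.convexHull(c))
X=ray(p,*e[0],.178); print(e,X,'tool',M.T@(X-s['eef_pos']), 'diam',e[1][1]/353.77*(p['R']@X+p['t'])[2])
E
```

```text
clk 11.3 pos [0.578  0.0347 0.1418] yaw x 37.41 q7 0.577 F [-0.09 -0.07 -1.59] M [-0.012 -0.011  0.049] w 0.0516 down [-0.  0. -1.]
stud tip [0.5852 0.1402 0.105 ] [0.5853 0.1398 0.103 ]
((274.6688537597656, 308.1732177734375), (74.04959106445312, 83.10899353027344), 89.292724609375) [0.5776 0.0355 0.178 ] tool [ 0.0002 -0.0362  0.0008] diam 0.02841738571009911
```

{"fn": "servo_tool", "kwargs": {"moves": [{"gripper": 1, "dx": 0.014, "dy": 0, "dz": 0.0157, "ax": 0, "ay": 0, "az": 0}, {"gripper": 1, "dx": 0.014, "dy": 0, "dz": 0.0157, "ax": 0, "ay": 0, "az": 0}, {"gripper": 1, "dx": 0.014, "dy": 0, "dz": 0.0157, "ax": 0, "ay": 0, "az": 0}, {"gripper": 1, "dx": 0.014, "dy": 0, "dz": 0.0157, "ax": 0, "ay": 0, "az": 0}, {"gripper": 1, "dx": 0.0134, "dy": 0, "dz": 0.0158, "ax": 0, "ay": 0, "az": 0}, {"gripper": 1, "dx": 0, "dy": 0, "dz": 0, "ax": 0, "ay": 0, "az": 0}, {"gripper": 1, "dx": 0, "dy": 0, "dz": 0, "ax": 0, "ay": 0, "az": 0}, {"gripper": 1, "dx": 0, "dy": 0.015, "dz": 0, "ax": 0, "ay": 0, "az": 0}, {"gripper": 1, "dx": 0, "dy": 0.015, "dz": 0, "ax": 0, "ay": 0, "az": 0}, {"gripper": 1, "dx": 0, "dy": 0.015, "dz": 0, "ax": 0, "ay": 0, "az": 0}]}}

```text
clock: 12.35
eef_pos: [0.5847, 0.138, 0.0948]
ee_rot: [-0.67, 0.67, 0.226, -0.227]
force: [0.2, 0.7, -1.6]
grip_width: 0.0518
```

{"fn": "servo_tool", "kwargs": {"moves": [{"gripper": 1, "dx": 0, "dy": 0, "dz": 0, "ax": 0, "ay": 0, "az": 0}, {"gripper": 1, "dx": 0, "dy": 0, "dz": 0, "ax": 0, "ay": 0, "az": 0}, {"gripper": 1, "dx": 0, "dy": 0.003, "dz": 0, "ax": 0, "ay": 0, "az": 0}, {"gripper": 1, "dx": 0, "dy": 0.003, "dz": 0, "ax": 0, "ay": 0, "az": 0}, {"gripper": 1, "dx": 0, "dy": 0.003, "dz": 0, "ax": 0, "ay": 0, "az": 0}, {"gripper": 1, "dx": 0, "dy": 0.003, "dz": 0, "ax": 0, "ay": 0, "az": 0}, {"gripper": 1, "dx": 0, "dy": 0.003, "dz": 0, "ax": 0, "ay": 0, "az": 0}, {"gripper": 1, "dx": 0, "dy": 0, "dz": 0, "ax": 0, "ay": 0, "az": 0}, {"gripper": 1, "dx": 0, "dy": 0, "dz": 0, "ax": 0, "ay": 0, "az": 0}, {"gripper": 1, "dx": 0, "dy": 0, "dz": 0, "ax": 0, "ay": 0, "az": 0}]}}

```text
clock: 13.35
eef_pos: [0.5854, 0.1394, 0.0819]
ee_rot: [0.67, -0.67, -0.227, 0.227]
force: [0.2, -0.5, -0.5]
grip_width: 0.0517
```

```bash
python3 -c "
from h import *
st()"
```

```text
clk 13.35 pos [0.5854 0.1394 0.0819] yaw x 37.42 q7 0.398 F [ 0.17 -0.55 -0.54] M [0.073 0.026 0.014] w 0.0517 down [ 2.e-04  1.e-04 -1.e+00]
```

{"fn": "servo_tool", "kwargs": {"moves": [{"gripper": 1, "dx": 0, "dy": 0.001, "dz": 0, "ax": 0, "ay": 0, "az": 0}, {"gripper": 1, "dx": 0, "dy": 0.001, "dz": 0, "ax": 0, "ay": 0, "az": 0}, {"gripper": 1, "dx": 0, "dy": 0.001, "dz": 0, "ax": 0, "ay": 0, "az": 0}, {"gripper": 1, "dx": 0, "dy": 0.001, "dz": 0, "ax": 0, "ay": 0, "az": 0}, {"gripper": 1, "dx": 0, "dy": 0.001, "dz": 0, "ax": 0, "ay": 0, "az": 0}, {"gripper": 1, "dx": 0, "dy": 0, "dz": 0, "ax": 0, "ay": 0, "az": 0}, {"gripper": 1, "dx": 0, "dy": 0, "dz": 0, "ax": 0, "ay": 0, "az": 0}, {"gripper": 1, "dx": 0, "dy": 0, "dz": 0, "ax": 0, "ay": 0, "az": 0}, {"gripper": 1, "dx": 0, "dy": 0, "dz": 0, "ax": 0, "ay": 0, "az": 0}, {"gripper": 1, "dx": 0, "dy": 0, "dz": 0, "ax": 0, "ay": 0, "az": 0}]}}

```text
clock: 14.35
eef_pos: [0.5854, 0.1394, 0.0774]
ee_rot: [0.67, -0.67, -0.227, 0.227]
force: [-2.6, -1.0, 5.0]
grip_width: 0.0511
```

```bash
python3 -c "
from h import *
st()"
```

```text
clk 14.35 pos [0.5854 0.1394 0.0774] yaw x 37.42 q7 0.398 F [-2.63 -1.01  4.97] M [-0.151  0.52   0.002] w 0.0511 down [ 3.e-04  1.e-04 -1.e+00]
```

Contact came at TCP z 0.0774, i.e. underside about 0.0755 and close to rest_high, at about 6 N. I'll turn anticlockwise gently.

{"fn": "servo_tool", "kwargs": {"moves": [{"gripper": 1, "dx": 0, "dy": 0, "dz": 0, "ax": 0, "ay": -0.03, "az": 0}, {"gripper": 1, "dx": 0, "dy": 0, "dz": 0, "ax": 0, "ay": -0.03, "az": 0}, {"gripper": 1, "dx": 0, "dy": 0, "dz": 0, "ax": 0, "ay": -0.03, "az": 0}, {"gripper": 1, "dx": 0, "dy": 0, "dz": 0, "ax": 0, "ay": -0.03, "az": 0}, {"gripper": 1, "dx": 0, "dy": 0, "dz": 0, "ax": 0, "ay": -0.03, "az": 0}, {"gripper": 1, "dx": 0, "dy": 0, "dz": 0, "ax": 0, "ay": 0, "az": 0}, {"gripper": 1, "dx": 0, "dy": 0, "dz": 0, "ax": 0, "ay": 0, "az": 0}, {"gripper": 1, "dx": 0, "dy": 0, "dz": 0, "ax": 0, "ay": 0, "az": 0}, {"gripper": 1, "dx": 0, "dy": 0, "dz": 0, "ax": 0, "ay": 0, "az": 0}, {"gripper": 1, "dx": 0, "dy": 0, "dz": 0, "ax": 0, "ay": 0, "az": 0}]}}

```text
clock: 15.35
eef_pos: [0.5851, 0.1393, 0.0766]
ee_rot: [0.651, -0.651, -0.276, 0.277]
force: [-0.2, -0.2, -1.1]
grip_width: 0.0516
```

```bash
python3 -c "
from h import *
st()"
```

```text
clk 15.35 pos [0.5851 0.1393 0.0766] yaw x 46.01 q7 0.525 F [-0.18 -0.19 -1.07] M [ 0.149 -0.098 -0.001] w 0.0516 down [-4.e-04 -1.e-04 -1.e+00]
```

The contact force vanished after 8.6° ACW, so the lugs may be past the ends. I'll follow down gently to check for the 8 mm drop.

{"fn": "servo_tool", "kwargs": {"moves": [{"gripper": 1, "dx": 0, "dy": 0.001, "dz": 0, "ax": 0, "ay": 0, "az": 0}, {"gripper": 1, "dx": 0, "dy": 0, "dz": 0, "ax": 0, "ay": 0, "az": 0}, {"gripper": 1, "dx": 0, "dy": 0.001, "dz": 0, "ax": 0, "ay": 0, "az": 0}, {"gripper": 1, "dx": 0, "dy": 0, "dz": 0, "ax": 0, "ay": 0, "az": 0}, {"gripper": 1, "dx": 0, "dy": 0, "dz": 0, "ax": 0, "ay": 0, "az": 0}, {"gripper": 1, "dx": 0, "dy": 0, "dz": 0, "ax": 0, "ay": 0, "az": 0}, {"gripper": 1, "dx": 0, "dy": 0, "dz": 0, "ax": 0, "ay": 0, "az": 0}, {"gripper": 1, "dx": 0, "dy": 0, "dz": 0, "ax": 0, "ay": 0, "az": 0}, {"gripper": 1, "dx": 0, "dy": 0, "dz": 0, "ax": 0, "ay": 0, "az": 0}, {"gripper": 1, "dx": 0, "dy": 0, "dz": 0, "ax": 0, "ay": 0, "az": 0}]}}

```text
clock: 16.35
eef_pos: [0.5853, 0.1395, 0.0748]
ee_rot: [0.651, -0.651, -0.276, 0.276]
force: [0.9, 1.9, -1.9]
grip_width: 0.0509
```

```bash
python3 -c "
from h import *
st()"
```

```text
clk 16.35 pos [0.5853 0.1395 0.0748] yaw x 46.01 q7 0.525 F [ 0.86  1.94 -1.88] M [ 0.432 -0.264  0.019] w 0.0509 down [ 1.e-04  2.e-04 -1.e+00]
```

{"fn": "servo_tool", "kwargs": {"moves": [{"gripper": 1, "dx": 0, "dy": 0.001, "dz": 0, "ax": 0, "ay": 0, "az": 0}, {"gripper": 1, "dx": 0, "dy": 0, "dz": 0, "ax": 0, "ay": 0, "az": 0}, {"gripper": 1, "dx": 0, "dy": 0.001, "dz": 0, "ax": 0, "ay": 0, "az": 0}, {"gripper": 1, "dx": 0, "dy": 0, "dz": 0, "ax": 0, "ay": 0, "az": 0}, {"gripper": 1, "dx": 0, "dy": 0.001, "dz": 0, "ax": 0, "ay": 0, "az": 0}, {"gripper": 1, "dx": 0, "dy": 0, "dz": 0, "ax": 0, "ay": 0, "az": 0}, {"gripper": 1, "dx": 0, "dy": 0, "dz": 0, "ax": 0, "ay": 0, "az": 0}, {"gripper": 1, "dx": 0, "dy": 0, "dz": 0, "ax": 0, "ay": 0, "az": 0}, {"gripper": 1, "dx": 0, "dy": 0, "dz": 0, "ax": 0, "ay": 0, "az": 0}, {"gripper": 1, "dx": 0, "dy": 0, "dz": 0, "ax": 0, "ay": 0, "az": 0}]}}

```text
clock: 17.35
eef_pos: [0.5854, 0.1394, 0.0718]
ee_rot: [0.651, -0.651, -0.276, 0.276]
force: [-0.0, -0.4, -1.3]
grip_width: 0.0516
```

```bash
python3 -c "
from h import *
st()"
```

```text
clk 17.35 pos [0.5854 0.1394 0.0718] yaw x 46.01 q7 0.525 F [-0.03 -0.41 -1.25] M [ 0.013 -0.005 -0.024] w 0.0516 down [ 1.e-04  1.e-04 -1.e+00]
```

{"fn": "servo_tool", "kwargs": {"moves": [{"gripper": 1, "dx": 0, "dy": 0.001, "dz": 0, "ax": 0, "ay": 0, "az": 0}, {"gripper": 1, "dx": 0, "dy": 0, "dz": 0, "ax": 0, "ay": 0, "az": 0}, {"gripper": 1, "dx": 0, "dy": 0.001, "dz": 0, "ax": 0, "ay": 0, "az": 0}, {"gripper": 1, "dx": 0, "dy": 0, "dz": 0, "ax": 0, "ay": 0, "az": 0}, {"gripper": 1, "dx": 0, "dy": 0.0005, "dz": 0, "ax": 0, "ay": 0, "az": 0}, {"gripper": 1, "dx": 0, "dy": 0, "dz": 0, "ax": 0, "ay": 0, "az": 0}, {"gripper": 1, "dx": 0, "dy": 0, "dz": 0, "ax": 0, "ay": 0, "az": 0}, {"gripper": 1, "dx": 0, "dy": 0, "dz": 0, "ax": 0, "ay": 0, "az": 0}, {"gripper": 1, "dx": 0, "dy": 0, "dz": 0, "ax": 0, "ay": 0, "az": 0}, {"gripper": 1, "dx": 0, "dy": 0, "dz": 0, "ax": 0, "ay": 0, "az": 0}]}}

```text
clock: 18.35
eef_pos: [0.5855, 0.1394, 0.0705]
ee_rot: [-0.651, 0.651, 0.277, -0.276]
force: [-2.9, -1.4, 7.7]
grip_width: 0.0515
```

```bash
python3 -c "
from h import *
st()"
```

```text
clk 18.35 pos [0.5855 0.1394 0.0705] yaw x 46.01 q7 0.525 F [-2.93 -1.36  7.71] M [-0.162  0.632 -0.021] w 0.0515 down [ 5.e-04  2.e-04 -1.e+00]
```

There's a drop of about 7 mm with contact at TCP 0.0705, which is the click. I'll ease off to sit within the play and turn clockwise following the pitch (3.8 mm/rad), in checked stages.

{"fn": "servo_tool", "kwargs": {"moves": [{"gripper": 1, "dx": 0, "dy": -0.0018, "dz": 0, "ax": 0, "ay": 0, "az": 0}, {"gripper": 1, "dx": 0, "dy": 0, "dz": 0, "ax": 0, "ay": 0, "az": 0}, {"gripper": 1, "dx": 0, "dy": 0.0003, "dz": 0, "ax": 0, "ay": 0.08, "az": 0}, {"gripper": 1, "dx": 0, "dy": 0.0003, "dz": 0, "ax": 0, "ay": 0.08, "az": 0}, {"gripper": 1, "dx": 0, "dy": 0.0003, "dz": 0, "ax": 0, "ay": 0.08, "az": 0}, {"gripper": 1, "dx": 0, "dy": 0.0003, "dz": 0, "ax": 0, "ay": 0.08, "az": 0}, {"gripper": 1, "dx": 0, "dy": 0.0003, "dz": 0, "ax": 0, "ay": 0.08, "az": 0}, {"gripper": 1, "dx": 0, "dy": 0, "dz": 0, "ax": 0, "ay": 0, "az": 0}, {"gripper": 1, "dx": 0, "dy": 0, "dz": 0, "ax": 0, "ay": 0, "az": 0}, {"gripper": 1, "dx": 0, "dy": 0, "dz": 0, "ax": 0, "ay": 0, "az": 0}]}}

```text
clock: 19.35
eef_pos: [0.5852, 0.1394, 0.0694]
ee_rot: [0.693, -0.693, -0.142, 0.142]
force: [0.2, -0.6, -1.3]
grip_width: 0.0518
```

```bash
python3 -c "
from h import *
st()"
```

```text
clk 19.35 pos [0.5852 0.1394 0.0694] yaw x 23.19 q7 0.19 F [ 0.24 -0.62 -1.26] M [-0.028 -0.011 -0.016] w 0.0518 down [-4.e-04 -0.e+00 -1.e+00]
```

{"fn": "servo_tool", "kwargs": {"moves": [{"gripper": 1, "dx": 0, "dy": 0.0003, "dz": 0, "ax": 0, "ay": 0.08, "az": 0}, {"gripper": 1, "dx": 0, "dy": 0.0003, "dz": 0, "ax": 0, "ay": 0.08, "az": 0}, {"gripper": 1, "dx": 0, "dy": 0.0003, "dz": 0, "ax": 0, "ay": 0.08, "az": 0}, {"gripper": 1, "dx": 0, "dy": 0.0003, "dz": 0, "ax": 0, "ay": 0.08, "az": 0}, {"gripper": 1, "dx": 0, "dy": 0.0003, "dz": 0, "ax": 0, "ay": 0.08, "az": 0}, {"gripper": 1, "dx": 0, "dy": 0.0003, "dz": 0, "ax": 0, "ay": 0.08, "az": 0}, {"gripper": 1, "dx": 0, "dy": 0.0003, "dz": 0, "ax": 0, "ay": 0.08, "az": 0}, {"gripper": 1, "dx": 0, "dy": 0, "dz": 0, "ax": 0, "ay": 0, "az": 0}, {"gripper": 1, "dx": 0, "dy": 0, "dz": 0, "ax": 0, "ay": 0, "az": 0}, {"gripper": 1, "dx": 0, "dy": 0, "dz": 0, "ax": 0, "ay": 0, "az": 0}]}}

```text
clock: 20.35
eef_pos: [0.5856, 0.1395, 0.0677]
ee_rot: [0.705, -0.705, 0.055, -0.055]
force: [-0.1, 0.0, 1.1]
grip_width: 0.0517
```

```bash
python3 -c "
from h import *
st()"
```

```text
clk 20.35 pos [0.5856 0.1395 0.0677] yaw x -8.88 q7 -0.277 F [-0.12  0.    1.14] M [ 0.02  -0.045 -0.009] w 0.0517 down [ 5.e-04  3.e-04 -1.e+00]
```

{"fn": "servo_tool", "kwargs": {"moves": [{"gripper": 1, "dx": 0, "dy": 0.0003, "dz": 0, "ax": 0, "ay": 0.08, "az": 0}, {"gripper": 1, "dx": 0, "dy": 0.0003, "dz": 0, "ax": 0, "ay": 0.08, "az": 0}, {"gripper": 1, "dx": 0, "dy": 0.0003, "dz": 0, "ax": 0, "ay": 0.08, "az": 0}, {"gripper": 1, "dx": 0, "dy": 0.0003, "dz": 0, "ax": 0, "ay": 0.08, "az": 0}, {"gripper": 1, "dx": 0, "dy": 0.0003, "dz": 0, "ax": 0, "ay": 0.08, "az": 0}, {"gripper": 1, "dx": 0, "dy": 0.0003, "dz": 0, "ax": 0, "ay": 0.08, "az": 0}, {"gripper": 1, "dx": 0, "dy": 0.0003, "dz": 0, "ax": 0, "ay": 0.08, "az": 0}, {"gripper": 1, "dx": 0, "dy": 0, "dz": 0, "ax": 0, "ay": 0, "az": 0}, {"gripper": 1, "dx": 0, "dy": 0, "dz": 0, "ax": 0, "ay": 0, "az": 0}, {"gripper": 1, "dx": 0, "dy": 0, "dz": 0, "ax": 0, "ay": 0, "az": 0}]}}

```text
clock: 21.35
eef_pos: [0.5861, 0.1394, 0.0663]
ee_rot: [0.663, -0.662, 0.247, -0.248]
force: [-0.6, -1.6, 4.5]
grip_width: 0.0512
```

```bash
python3 -c "
from h import *
st()"
```

```text
clk 21.35 pos [0.5861 0.1394 0.0663] yaw x -41.01 q7 -0.741 F [-0.56 -1.62  4.5 ] M [-0.056  0.15  -0.039] w 0.0512 down [ 1.4e-03  6.0e-04 -1.0e+00]
```

{"fn": "servo_tool", "kwargs": {"moves": [{"gripper": 1, "dx": 0, "dy": 0, "dz": 0, "ax": 0, "ay": 0.08, "az": 0}, {"gripper": 1, "dx": 0, "dy": 0, "dz": 0, "ax": 0, "ay": 0.08, "az": 0}, {"gripper": 1, "dx": 0, "dy": 0, "dz": 0, "ax": 0, "ay": 0.08, "az": 0}, {"gripper": 1, "dx": 0, "dy": 0, "dz": 0, "ax": 0, "ay": 0.08, "az": 0}, {"gripper": 1, "dx": 0, "dy": 0, "dz": 0, "ax": 0, "ay": 0.08, "az": 0}, {"gripper": 1, "dx": 0, "dy": 0, "dz": 0, "ax": 0, "ay": 0, "az": 0}, {"gripper": 1, "dx": 0, "dy": 0, "dz": 0, "ax": 0, "ay": 0, "az": 0}, {"gripper": 1, "dx": 0, "dy": 0, "dz": 0, "ax": 0, "ay": 0, "az": 0}, {"gripper": 1, "dx": 0, "dy": 0, "dz": 0, "ax": 0, "ay": 0, "az": 0}, {"gripper": 1, "dx": 0, "dy": 0, "dz": 0, "ax": 0, "ay": 0, "az": 0}]}}

```text
clock: 22.35
eef_pos: [0.5853, 0.1396, 0.0655]
ee_rot: [0.6, -0.6, 0.375, -0.374]
force: [-1.2, 0.6, 4.9]
grip_width: 0.0515
```

```bash
python3 -c "
from h import *
st()"
```

```text
clk 22.35 pos [0.5853 0.1396 0.0655] yaw x -63.95 q7 -1.072 F [-1.25  0.55  4.89] M [0.129 0.417 0.007] w 0.0515 down [-1.e-04  5.e-04 -1.e+00]
```

{"fn": "servo_tool", "kwargs": {"moves": [{"gripper": 1, "dx": 0, "dy": -0.001, "dz": 0, "ax": 0, "ay": 0, "az": 0}, {"gripper": 1, "dx": 0, "dy": 0, "dz": 0, "ax": 0, "ay": 0, "az": 0}, {"gripper": 1, "dx": 0, "dy": 0, "dz": 0, "ax": 0, "ay": 0, "az": 0}, {"gripper": 1, "dx": 0, "dy": 0, "dz": 0, "ax": 0, "ay": 0, "az": 0}, {"gripper": 1, "dx": 0, "dy": 0, "dz": 0, "ax": 0, "ay": 0, "az": 0}, {"gripper": 1, "dx": 0, "dy": 0, "dz": 0, "ax": 0, "ay": 0, "az": 0}, {"gripper": 1, "dx": 0, "dy": 0, "dz": 0, "ax": 0, "ay": 0, "az": 0}, {"gripper": 1, "dx": 0, "dy": 0, "dz": 0, "ax": 0, "ay": 0, "az": 0}, {"gripper": 1, "dx": 0, "dy": 0, "dz": 0, "ax": 0, "ay": 0, "az": 0}, {"gripper": 1, "dx": 0, "dy": 0, "dz": 0, "ax": 0, "ay": 0, "az": 0}]}}

```text
clock: 23.35
eef_pos: [0.5852, 0.1395, 0.066]
ee_rot: [-0.6, 0.6, -0.375, 0.375]
force: [3.6, 2.4, -13.3]
grip_width: 0.0514
```

```bash
python3 -c "
from h import *
st()"
```

```text
clk 23.35 pos [0.5852 0.1395 0.066 ] yaw x -63.99 q7 -1.074 F [  3.56   2.36 -13.28] M [ 0.527 -0.879  0.014] w 0.0514 down [-2.e-04  0.e+00 -1.e+00]
```

It's locked under the ridges at about 2.4 mm of collar travel. A touch more turn brings it nearer 3 mm.

{"fn": "servo_tool", "kwargs": {"moves": [{"gripper": 1, "dx": 0, "dy": 0.0007, "dz": 0, "ax": 0, "ay": 0, "az": 0}, {"gripper": 1, "dx": 0, "dy": 0.0003, "dz": 0, "ax": 0, "ay": 0.08, "az": 0}, {"gripper": 1, "dx": 0, "dy": 0.0003, "dz": 0, "ax": 0, "ay": 0.08, "az": 0}, {"gripper": 1, "dx": 0, "dy": 0, "dz": 0, "ax": 0, "ay": 0, "az": 0}, {"gripper": 1, "dx": 0, "dy": 0, "dz": 0, "ax": 0, "ay": 0, "az": 0}, {"gripper": 1, "dx": 0, "dy": 0, "dz": 0, "ax": 0, "ay": 0, "az": 0}, {"gripper": 1, "dx": 0, "dy": 0, "dz": 0, "ax": 0, "ay": 0, "az": 0}, {"gripper": 1, "dx": 0, "dy": 0, "dz": 0, "ax": 0, "ay": 0, "az": 0}, {"gripper": 1, "dx": 0, "dy": 0, "dz": 0, "ax": 0, "ay": 0, "az": 0}, {"gripper": 1, "dx": 0, "dy": 0, "dz": 0, "ax": 0, "ay": 0, "az": 0}]}}

```text
clock: 24.35
eef_pos: [0.5846, 0.1393, 0.0652]
ee_rot: [-0.568, 0.568, -0.422, 0.421]
force: [-4.7, 1.9, 0.2]
grip_width: 0.0513
```

```bash
python3 -c "
from h import *
st()"
```

```text
clk 24.35 pos [0.5846 0.1393 0.0652] yaw x -73.15 q7 -1.205 F [-4.72  1.94  0.23] M [0.379 1.1   0.021] w 0.0513 down [-1.5e-03  2.0e-04 -1.0e+00]
```

Near-neutral force at TCP 0.0652, so about 3 mm. Release and retreat straight up.

{"fn": "servo_tool", "kwargs": {"moves": [{"gripper": -0.6, "dx": 0, "dy": 0, "dz": 0, "ax": 0, "ay": 0, "az": 0}, {"gripper": -0.6, "dx": 0, "dy": 0, "dz": 0, "ax": 0, "ay": 0, "az": 0}, {"gripper": -0.6, "dx": 0, "dy": 0, "dz": 0, "ax": 0, "ay": 0, "az": 0}, {"gripper": -0.6, "dx": 0, "dy": 0, "dz": 0, "ax": 0, "ay": 0, "az": 0}, {"gripper": -0.6, "dx": 0, "dy": 0, "dz": 0, "ax": 0, "ay": 0, "az": 0}, {"gripper": -0.6, "dx": 0, "dy": -0.01, "dz": 0, "ax": 0, "ay": 0, "az": 0}, {"gripper": -0.6, "dx": 0, "dy": -0.02, "dz": 0, "ax": 0, "ay": 0, "az": 0}, {"gripper": -0.6, "dx": 0, "dy": -0.03, "dz": 0, "ax": 0, "ay": 0, "az": 0}, {"gripper": -0.6, "dx": 0, "dy": -0.03, "dz": 0, "ax": 0, "ay": 0, "az": 0}, {"gripper": -0.6, "dx": 0, "dy": -0.03, "dz": 0, "ax": 0, "ay": 0, "az": 0}]}}

```text
clock: 25.35
eef_pos: [0.5853, 0.1392, 0.187]
ee_rot: [0.568, -0.568, 0.421, -0.422]
force: [0.6, -0.2, -1.0]
grip_width: 0.0682
```

{"fn": "servo_tool", "kwargs": {"moves": [{"gripper": -0.6, "dx": 0, "dy": -0.02, "dz": -0.02, "ax": 0, "ay": 0, "az": 0}, {"gripper": -0.6, "dx": 0, "dy": 0, "dz": -0.03, "ax": 0, "ay": 0, "az": 0}, {"gripper": -0.6, "dx": 0, "dy": 0, "dz": -0.02, "ax": 0, "ay": 0, "az": 0}, {"gripper": -0.6, "dx": 0, "dy": 0, "dz": 0, "ax": 0, "ay": 0, "az": 0}, {"gripper": -0.6, "dx": 0, "dy": 0, "dz": 0, "ax": 0, "ay": 0, "az": 0}, {"gripper": -0.6, "dx": 0, "dy": 0, "dz": 0, "ax": 0, "ay": 0, "az": 0}, {"gripper": -0.6, "dx": 0, "dy": 0, "dz": 0, "ax": 0, "ay": 0, "az": 0}, {"gripper": -0.6, "dx": 0, "dy": 0, "dz": 0, "ax": 0, "ay": 0, "az": 0}, {"gripper": -0.6, "dx": 0, "dy": 0, "dz": 0, "ax": 0, "ay": 0, "az": 0}, {"gripper": -0.6, "dx": 0, "dy": 0, "dz": 0, "ax": 0, "ay": 0, "az": 0}]}}

```text
clock: 26.35
eef_pos: [0.5184, 0.119, 0.2049]
ee_rot: [-0.568, 0.568, -0.421, 0.421]
force: [-0.5, -0.5, -0.4]
grip_width: 0.0681
```

```bash
python3 - <<'E'
from h import *
np.set_printoptions(precision=4,suppress=True)
s,M=st()
p=wristpose(optics.capture('wrist'),s); save(p,'w6.png')
hsv=cv2.cvtColor(p['color'],cv2.COLOR_RGB2HSV); ax=[.5852,.1397]
u=px(p,ax+[.101]); print(u)
m=cv2.inRange(hsv,(10,80,40),(32,255,255)); k=np.zeros_like(m); cv2.circle(k,(int(u[0]),int(u[1])),45,255,-1); m&=k
c=max(cv2.findContours(m,0,1)[0],key=cv2.contourArea); e=cv2.fitEllipse(cv2.convexHull(c)); print(e)
for z in(.098,.101,.104,.109,.113): print(z,px(p,ax+[z]),ray(p,*e[0],z))
a=optics.capture('scene'); b=optics.capture('side'); 
out=[]
for q in(a,b):
    u=px(q,ax+[.08]).astype(int); im=q['color'][u[1]-50:u[1]+50,u[0]-50:u[0]+50,::-1]; out.append(cv2.resize(im,None,fx=4,fy=4,interpolation=cv2.INTER_CUBIC))
cv2.imwrite('pics/fin.png',np.hstack(out))
E
```

```text
clk 26.35 pos [0.5184 0.119  0.2049] yaw x -73.17 q7 -1.332 F [-0.45 -0.49 -0.35] M [-0.061  0.024 -0.037] w 0.0681 down [-0.0003 -0.0004 -1.    ]
[272.6781 102.8645]
((274.1387023925781, 102.22394561767578), (42.8038444519043, 44.16552734375), 6.858287811279297)
0.098 [272.7037 102.8578] [0.5859 0.1389 0.098 ]
0.101 [272.6781 102.8645] [0.5859 0.1389 0.101 ]
0.104 [272.6519 102.8714] [0.5859 0.1389 0.104 ]
0.109 [272.6066 102.8834] [0.5859 0.1389 0.109 ]
0.113 [272.5691 102.8933] [0.5859 0.1389 0.113 ]
```

View pics/w6.png

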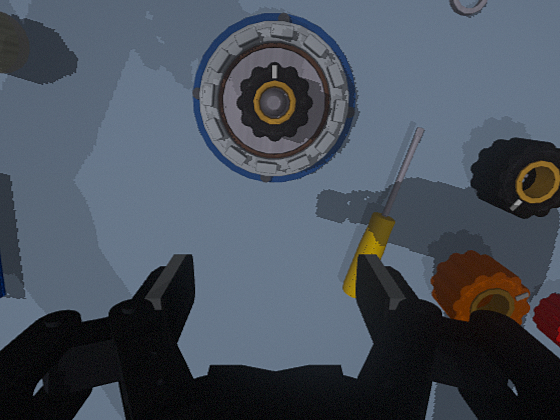

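View pics/fin.png

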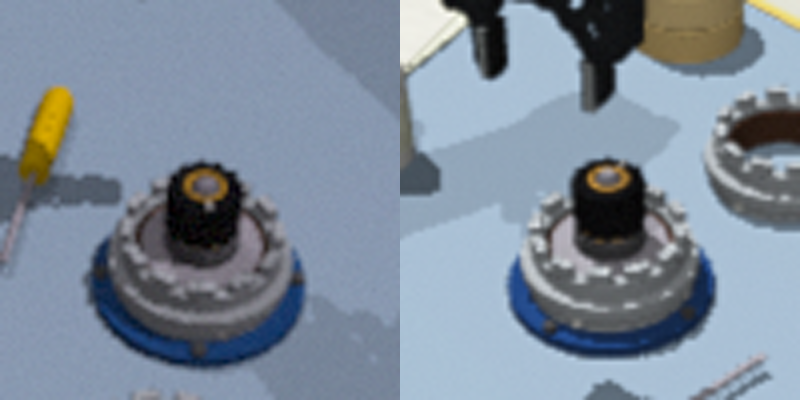

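The knob stands upright on the stud, with its top at (274,102) in the wrist view. The mark still lines up with the turn angle, so it did not turn back on release, and the gripper is clear. Handing in.

```bash
python3 -c "
from h import *
print(r.job_done()); st()"
```

```text
the job is handed in; nothing more can be done
None
the job is handed in; nothing more can be done
```

The small black knob is fitted to the jig's stud and let go. I handed the job in at about 26 s of the 61 s allowed.

- **Click:** I set the knob down with about 6 N. It came free within 8.6° of anticlockwise turning. I then lowered it about 7 mm onto the next ridge, pressing with about 9 N at most. It was held throughout, so I felt the drop rather than seeing it fall by itself.
- **Tightening:** I then turned it about 119° clockwise. Collar resistance was first noticed about 55° into that. At one point I lifted with about 12 N to check, and the thread held the knob down.
- **Collar:** I put its travel at about 3.0 to 3.3 mm. That comes from the tool height and force just before release; I could not measure it directly afterwards.
- **Last pictures:** they show the knob upright, centred on the stud to about 1 mm, and not turned back. The gripper was clear and nothing in view looked disturbed.
- **Disagreements:** the drop measured about 7 mm, against 8 mm nominal or roughly 7.4 mm allowing for the turn. The blue base's fitted centre was 3 to 5 mm off the collar and stud centres. I ignored it because the ring hides part of the base.

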